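# Seat the gold coin's keyed slab on the display turntable

## Task

On the turntable, the round slab with the gold coin stands proud of its two neighbours because its rim notch is not over its red pin (the pin sits under the slab's rim, in line with the red mark at the turntable's edge). With the fingers shut, push its green finger post round with a fingertip until the notch lies over the pin, then press the coin in its middle straight down until the slab is fully home, and take the hand away. Grip and lift nothing, and leave the two silver slabs and the things on the counter where they are.

Things in the scene. Friction and masses are not known exactly. Their poses are not given: they have to be found in the camera images.
- turntable: aluminium turntable, 260 mm across, plate top at z = 30 mm, locked (it does not turn); origin on its axis at the counter surface. Three stations lie 70 mm from its axis, 120 degrees apart; its +x axis points through the gold coin's station. The other two stations, at +120 and -120 degrees, hold the silver slabs
- slab_turn (a joint): turn of the gold coin's slab about its vertical spindle, rad, positive counter-clockwise seen from above; 0 (or any whole number of turns) = notch exactly over the pin. It turns freely either way without end stops in use, needs about 1.5 N at the finger post and stays where it is left. It starts anywhere at least 0.7 rad off. The pin enters the notch when within about 0.06 rad
- slab_press (a joint): height of the gold coin's slab on its stiff spindle, m, positive down: 0 = proud as at the start, 0.008 = fully home at its stop; negative = lifted. It takes about 6 N (plus a little for speed) to push down and stays where it is left. With the notch off the pin it goes down only 1 to 2.5 mm and then stands on the pin
- coin_top (a point): centre of the top face of the gold coin's slab (on its turning axis), where to press; the coin (39 mm across, brass-gold) lies flat there. The slab is a clear disc 100 mm across and 14 mm thick with a dark blue rim; its top is at z = 56 mm when proud, 48 mm when home
- post_top (a point): centre of the top of the green finger post on the gold coin's slab: an upright, polished and slippery round peg, 12 mm across, 18 mm high above the slab's top face, 33 mm from the slab's centre, in the direction of the notch
- notch (a point): middle of the notch in the rim of the gold coin's slab, at the underside, 45 mm from the slab's centre; the notch is 13 mm wide, runs through the whole thickness and is open to the outside
- pin_tip (a point): tip of the fixed red pin for the gold coin's slab: upright, round-topped, 7 mm across, 11 mm high above the turntable plate (tip at z = 41 mm, 1 mm under the proud slab), 45 mm from the slab's turning axis on the side away from the turntable's axis; a red mark 9 x 7 mm painted on the plate, 54 mm from the slab's axis, shows its direction from above
- silver_slab_a: loose clear round slab with a silver coin, same size and shape as the gold coin's slab and already seated on its own pin (top at z = 48 mm, top of its green finger post at z = 66 mm); bystander, 170 g; origin at the centre of its underside
- silver_slab_b: loose clear round slab with a silver coin, same size and shape as the gold coin's slab and already seated on its own pin (top at z = 48 mm, top of its green finger post at z = 66 mm); bystander, 170 g; origin at the centre of its underside
- loupe: folding steel loupe lying on the counter, 70 x 30 x 13 mm, bystander; origin near its middle, underneath
- dish: cream ceramic dish with a few coins, 100 mm across, 28 mm high, bystander; origin at the centre of its underside
- counterweight: squat brass counterweight with a knob, 52 mm across, 47 mm high, bystander; origin at the centre of its underside
- coin_tube: blue coin tube with a white cap, 42 mm across, 75 mm high, bystander; origin at the centre of its underside

How it is judged:
By the outcome, as a careful person would: the job done as asked, in the order asked, and still so for the second after the job is handed in, with the robot touching nothing.
It also fails if it takes over 54 s, if anything falls off the work surface, if the arm or the gripper's body presses on something with over 40 N, if the wrist force passes 120 N, or if a joint passes its speed limit or range.

## Robot

A 6-joint arm with a two-finger parallel gripper is mounted at the origin on the work surface. World frame = base frame: x ahead of the robot, y to its left, z up, the work surface at z = 0. Lengths are in m, angles in rad, forces in N, time in s.
With the tool pointing down it reaches from about 0.35 to 0.975 m from the base axis. Payload 4.9 kg.
Tool frame: the origin (TCP) lies at the very end of the fingers, on their centre line; the grasp point (between the pads) lies 19 mm behind it; z points along the fingers, y is the line along which they close (so a half turn about z gives the same grasp; the last joint's range is limited). The gripper opens to 85 mm and grips with 20 to 120 N. Pads are 22 mm wide; open, the fingers measure 114 mm over their backs; the gripper's body (76 mm by 85 mm) begins 54 mm behind the grasp point. The pads swing forward as they close: fully open they stand 13 mm farther back than shut.
Start: joints at [1.149, 0.053, 1.613, -0, 1.476, -0.119], TCP at [0.186, 0.597, 0.231] pointing down, gripper open.
Joint ranges: [-3.01, 3.01], [-1.01, 2.22], [0.06, 2.58], [-1.02, 4.17], [0.09, 2.62], [-3.14, 3.14]. Speed limits (rad/s): [2.57, 2.57, 3.14, 3.14, 3.14, 3.14].

## Interface

Orientations are given as a rotation vector (axis times angle).
In Python, from station import * gives the robot as it stands.
- The arm moves only by the shell command python3 -m crank 'ROWS' [OPENING] [FORCE]. ROWS is JSON, a list of rows, each an object with "offset": the shift along the tool's x, y, z in m, a list of three; "twist": the turn, a rotation vector about the tool's x, y, z in degrees, a list of three. In form: [{"offset": [x, y, z], "twist": [rx, ry, rz]}, ...]. A call has 1 to 20 rows; each row is the pose to reach, as a shift and turn from the pose commanded when the call began, along the tool's axes at that moment; what a row does not reach only later rows make up. A row lasts 1/8 s, in which the tool goes at most 62.5 mm and 10.7 degrees, less where a joint would pass 70% of its speed; a pose out of reach is approached as far as the arm can. A call with a gripper value outside its range is refused whole. OPENING is the opening, from 0 (shut) to 1 (fully open), set as the call begins (- or left out, the last holds). The fingers move at their own pace and stop on an object; FORCE is the grip in N (left out, the last holds). Time passes only in rows, so rows that repeat a pose let the fingers close. It gives the time, the measured TCP pose, the force, the opening and the grip force at its end, in the units of the state.
- get_obs(): the state, without advancing time (a new reading comes with each control period).
- get_image(name): name is "side" or "top" or "wrist"; returns the picture (420x560x3 uint8, red, green, blue); there is no depth.
- get_calibration(name): a dict with "intrinsics" (3x3 intrinsics, pixels), "world_from_camera" (4x4, takes a point from camera to world coordinates); the wrist camera has in their place "tool_from_camera" (4x4, takes a point from camera to tool coordinates, whose origin is the TCP and whose axes are the flange's). Camera axes: x right, y up, looking along -z (the intrinsics and any distortion apply to the point x, -y, -z); pixel columns grow to the right and rows downward; lengths in m; the calibration is good to about 2 mm. A picture is of the moment at which its call begins: read the wrist's pose just before it. get_calibration takes no time and is no camera call.
- finish_job(): hands the job in; it is judged then, once.
Trained networks look in the newest picture that a camera, given by its name, has taken for a name from the list of things; names that differ only in an ending like _2 or _b are one class to them, and where a whole thing is asked for, a point or a joint stands for the part that bears it (a point fixed in the world has none). Each returns a list of dicts, best first, with "confidence" (0 to 1); they miss things now and then, are a little off and sometimes report something else, mostly with a low value. They report only what shows in the picture. A call takes as long as a camera call.
- cut_out(query, camera): "region" (420x560 bool, what is visible of it) and "rect" ([centre column, centre row, width, height] in pixels, round what is visible of it).
The state is a dict: "t": time; "q": joint angles; "dq": joint speeds; "effort": joint torques, N m; "tool_pos": TCP position; "tool_rot": TCP orientation; "contact_force": force on the tool from outside, world axes, zero at the start; "wrist_torque": the same for the moment, N m; "opening": finger opening in m; "grip_force": force on a finger pad.
Only numpy, scipy, OpenCV 4.12 (cv2) and the standard library are available. Lean on these libraries where they do the work, as an engineer would, in place of code of your own. Each camera call takes 0.05 s, during which the arm holds its last target. There are 200 camera calls.

## Working session

There is one attempt and no reset: what is moved stays moved. The work goes in short steps, Python scripts to look and compute and a shell command to move; the robot and the scene stay as the last step left them, time stands still between calls to the robot, and variables do not carry over. Pictures are saved under pics/ and viewed, at most 10 in all, crops included, and the job is handed in when it is done.

```bash
ls; mkdir -p pics; cat > h.py <<'E'
from station import *
import numpy as np, cv2
from scipy.spatial.transform import Rotation as R
def cam(name,o=None):
    c=get_calibration(name);K=np.array(c['intrinsics'])
    if name=='wrist':
        o=o or get_obs();T=np.eye(4);T[:3,:3]=R.from_rotvec(o['tool_rot']).as_matrix();T[:3,3]=o['tool_pos']
        W=T@np.array(c['tool_from_camera'])
    else: W=np.array(c['world_from_camera'])
    return K,W
def px2w(K,W,u,v,z):
    d=np.linalg.inv(K)@[u,v,1];d=W[:3,:3]@[d[0],-d[1],-d[2]];p=W[:3,3]
    return p+d*(z-p[2])/d[2]
def w2px(K,W,p):
    q=W[:3,:3].T@(np.array(p)-W[:3,3]);q=K@[q[0],-q[1],-q[2]];return q[:2]/q[2]
def totool(p,o=None):
    o=o or get_obs();return R.from_rotvec(o['tool_rot']).as_matrix().T@(np.array(p)-o['tool_pos'])
E
python3 - <<'E'
from h import *
o=get_obs();print(o['t'],o['tool_pos'],o['tool_rot'],o['contact_force'],o['opening'])
print(R.from_rotvec(o['tool_rot']).as_matrix().round(3), get_calibration('top'))
im={n:get_image(n) for n in('top','side')}
for n in im: cv2.imwrite(f'pics/{n}0.png',im[n][:,:,::-1])
K,W=cam('top')
for q,z in(('coin_top',.056),('post_top',.074),('turntable',.03),('slab_turn',.05),('notch',.05),('silver_slab_a',.048),('loupe',.01),('dish',.02),('counterweight',.04),('coin_tube',.075)):
    for r in cut_out(q,'top')[:3]:
        v,u=np.nonzero(r['region']);print(q,round(r['confidence'],2),np.round(r['rect'],1),px2w(K,W,*r['rect'][:2],z).round(4),px2w(K,W,u.mean(),v.mean(),z).round(4))
E
```

```text
pics
0.0 [0.18610031 0.59599324 0.23003951] [-0.47371917 -3.10508174  0.00316038] [-0.07907149  0.25392388 -0.54938716] 0.08576354930359678
[[-0.955  0.298 -0.001]
 [ 0.298  0.955 -0.002]
 [ 0.    -0.002 -1.   ]] {'intrinsics': array([[465.32063713,   0.        , 279.06680163],
       [  0.        , 465.32063713, 213.21843319],
       [  0.        ,   0.        ,   1.        ]]), 'world_from_camera': array([[-0.02120796,  0.99072762, -0.13419761,  0.42703729],
       [-0.99976188, -0.02170565, -0.00224651,  0.00269202],
       [-0.00513852,  0.13411802,  0.99095204,  1.11774595],
       [ 0.        ,  0.        ,  0.        ,  1.        ]])}
coin_top 0.57 [346.2 185.3  42.1  44.3] [ 0.6327 -0.152   0.056 ] [ 0.6307 -0.1532  0.056 ]
post_top 0.9 [347.4 186.5  42.9  42.6] [ 0.6264 -0.152   0.074 ] [ 0.6271 -0.1505  0.074 ]
post_top 0.71 [338.1 236.2  39.8  43.2] [ 0.5134 -0.1265  0.074 ] [ 0.5124 -0.1196  0.074 ]
turntable 0.58 [325.8 210.8 111.6 110.8] [ 0.5777 -0.1052  0.03  ] [ 0.5896 -0.1145  0.03  ]
slab_turn 0.71 [347.4 185.6  41.1  41.7] [ 0.6331 -0.1556  0.05  ] [ 0.6318 -0.1538  0.05  ]
notch 0.58 [347.8 185.9  36.4  40.1] [ 0.6324 -0.1565  0.05  ] [ 0.6314 -0.1542  0.05  ]
notch 0.23 [433.  180.4  37.   36.6] [ 0.641  -0.3557  0.05  ] [ 0.6401 -0.3598  0.05  ]
silver_slab_a 0.78 [335.  237.8  44.6  40.1] [ 0.512  -0.1224  0.048 ] [ 0.5144 -0.1228  0.048 ]
silver_slab_a 0.58 [298.2 199.4  46.4  39.8] [ 0.6034 -0.0401  0.048 ] [ 0.5992 -0.0377  0.048 ]
silver_slab_a 0.47 [433.2 280.2  23.7  16.3] [ 0.4107 -0.3417  0.048 ] [ 0.413  -0.3419  0.048 ]
loupe 0.56 [146.7 278.9  28.7  16.1] [0.4275 0.3209 0.01  ] [0.4323 0.3237 0.01  ]
dish 0.59 [434.5 181.4  39.4  42.1] [ 0.6445 -0.3692  0.02  ] [ 0.6462 -0.3708  0.02  ]
counterweight 0.55 [433.6 280.4  23.6  23. ] [ 0.4101 -0.3452  0.04  ] [ 0.4115 -0.344   0.04  ]
coin_tube 0.64 [121.  186.1  25.6  25.7] [0.6386 0.3646 0.075 ] [0.6457 0.371  0.075 ]
```

```bash
python3 - <<'E'
import cv2
i=cv2.imread('pics/top0.png');cv2.imwrite('pics/top0c.png',cv2.resize(i[145:275,260:400],None,fx=4.5,fy=4.5,interpolation=cv2.INTER_CUBIC))
E
```

```text
(no output)
```

View pics/top0c.png

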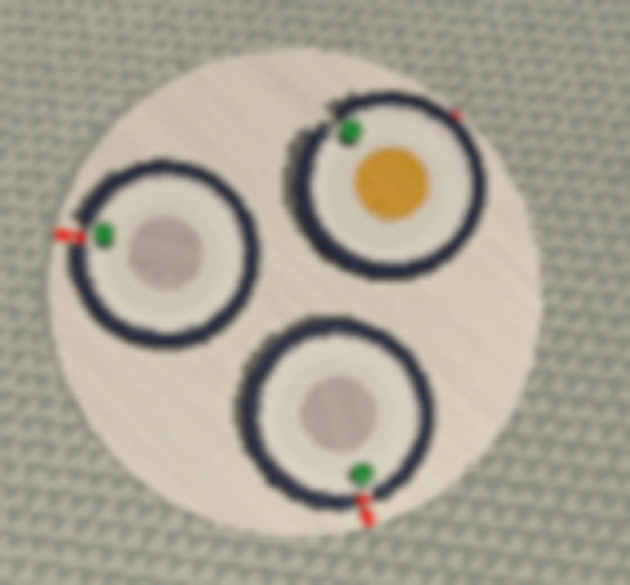

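View pics/side0.png

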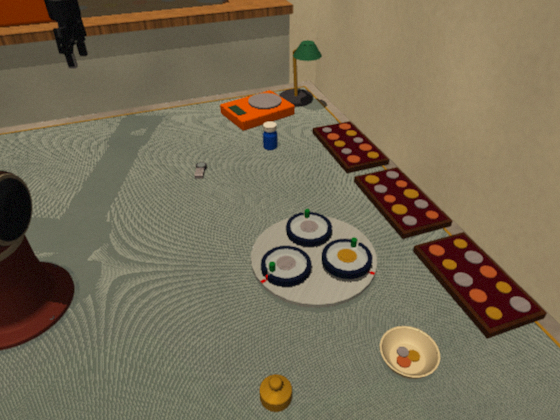

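The top view shows the gold coin at about (347,186), its post at (337,174), up and to the left, and the red mark at (361,171), up and to the right. The slab must therefore turn clockwise by roughly 85°. The side view agrees.

```bash
cat >> h.py <<'E'
def blobs(im,lo,hi,mina=6):
    m=cv2.inRange(cv2.cvtColor(im,cv2.COLOR_RGB2HSV),lo,hi)
    n,l,s,c=cv2.connectedComponentsWithStats(m);return [(c[i],s[i,4]) for i in range(1,n) if s[i,4]>=mina]
GOLD=((14,130,90),(26,255,255));GREEN=((50,110,40),(80,255,255));RED=((0,120,120),(8,255,255))
E
python3 - <<'E'
from h import *
im=cv2.imread('pics/top0.png')[:,:,::-1].copy();K,W=cam('top')
f=lambda u,v:260<u<400 and 145<v<275
for n,c,z in(('gold',GOLD,.056),('green',GREEN,.07),('red',RED,.03)):
    for p,a in blobs(im,*c,3):
        if f(*p): print(n,p.round(1),a,px2w(K,W,*p,z).round(4))
c=get_calibration('wrist');print(c['tool_from_camera'].round(3),c['intrinsics'])
E
```

```text
gold [346.4 185.3] 186 [ 0.6328 -0.1525  0.056 ]
green [337.4 173.6] 13 [ 0.6578 -0.1308  0.07  ]
green [282.7 196.6] 9 [ 0.6071 -0.004   0.07  ]
green [339.9 249.9] 8 [ 0.4828 -0.1298  0.07  ]
red [275.1 197. ] 17 [0.6133 0.0137 0.03  ]
red [340.6 257.9] 18 [ 0.4663 -0.1358  0.03  ]
[[ 0.     0.955  0.298  0.075]
 [ 1.    -0.    -0.001  0.   ]
 [-0.     0.298 -0.955 -0.143]
 [ 0.     0.     0.     1.   ]] [[311.37742862   0.         276.97320623]
 [  0.         311.37742862 210.3905737 ]
 [  0.           0.           1.        ]]
```

```bash
python3 - <<'E'
from h import *
th=np.deg2rad(41);C=np.array([.633,-.1525,0]);r=np.array([np.cos(th),np.sin(th),0]);t=np.array([-r[1],r[0],0])
print(totool(C+.033*r+.04*t+[0,0,.15]))
E
```

```text
[-0.63294627 -0.53271858  0.08130941]
```

```bash
python3 -m crank '[{"offset":[-0.316,-0.266,0.04],"twist":[0,0,16]},{"offset":[-0.316,-0.266,0.04],"twist":[0,0,16]},{"offset":[-0.316,-0.266,0.04],"twist":[0,0,16]},{"offset":[-0.316,-0.266,0.04],"twist":[0,0,16]},{"offset":[-0.316,-0.266,0.04],"twist":[0,0,16]},{"offset":[-0.316,-0.266,0.04],"twist":[0,0,16]},{"offset":[-0.633,-0.533,0.081],"twist":[0,0,31.7]},{"offset":[-0.633,-0.533,0.081],"twist":[0,0,31.7]},{"offset":[-0.633,-0.533,0.081],"twist":[0,0,31.7]},{"offset":[-0.633,-0.533,0.081],"twist":[0,0,31.7]},{"offset":[-0.633,-0.533,0.081],"twist":[0,0,31.7]},{"offset":[-0.633,-0.533,0.081],"twist":[0,0,31.7]},{"offset":[-0.633,-0.533,0.081],"twist":[0,0,31.7]},{"offset":[-0.633,-0.533,0.081],"twist":[0,0,31.7]},{"offset":[-0.633,-0.533,0.081],"twist":[0,0,31.7]},{"offset":[-0.633,-0.533,0.081],"twist":[0,0,31.7]}]' 0 20; python3 - <<'E'
from h import *
o=get_obs();im=get_image('wrist');cv2.imwrite('pics/w1.png',im[:,:,::-1]);K,W=cam('wrist',o)
print(o['tool_pos'],R.from_rotvec(o['tool_rot']).as_matrix().round(3).tolist())
for n,c,z in(('gold',GOLD,.056),('green',GREEN,.072),('red',RED,.03)):
    for p,a in blobs(im,*c,8): print(n,p.round(1),a,px2w(K,W,*p,z).round(4))
for q,z in (('coin_top',.056),('post_top',.074)):
    for r in cut_out(q,'wrist')[:3]: print(q,round(r['confidence'],2),np.round(r['rect'],1),px2w(K,W,*r['rect'][:2],z).round(4))
E
```

```text
t: 2.6
tool_pos: [0.6311, -0.0995, 0.1504]
tool_rot: [-1.302, -2.858, -0.001]
contact_force: [-0.2, 0.4, 0.1]
opening: -0.0002
grip_force: 0.0
[ 0.63109788 -0.09954539  0.15040859] [[-0.656, 0.754, -0.0], [0.754, 0.656, 0.001], [0.001, 0.0, -1.0]]
gold [234.5 257.6] 1398 [ 0.6308 -0.1523  0.056 ]
gold [484.6 276.5] 1004 [ 0.8031 -0.0259  0.056 ]
gold [550.7 283.6] 524 [0.8517 0.0073 0.056 ]
gold [458.  353.4] 11 [ 0.8492 -0.0922  0.056 ]
green [340.1  95.1] 243 [ 0.6061 -0.0055  0.072 ]
green [ 91.7 115.8] 373 [ 0.4881 -0.1258  0.072 ]
red [ 85.  103.1] 79 [ 0.4611 -0.1368  0.03  ]
coin_top 0.84 [234.4 254.7 119.9 114.7] [ 0.6291 -0.1503  0.056 ]
post_top 0.63 [237.2 253.4 113.5 112.1] [ 0.6265 -0.1398  0.074 ]
```

View pics/w1.png

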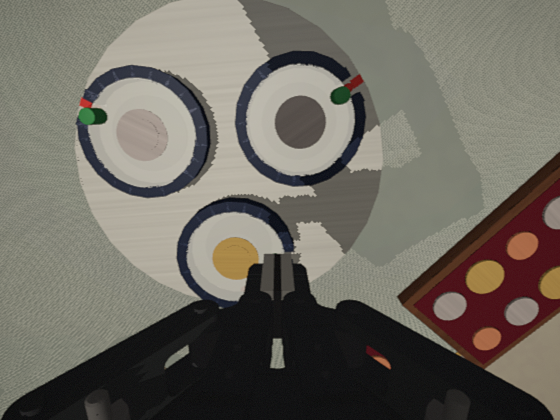

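The wrist view has the gold coin at (235,257), partly behind the fingers. The post is hidden and there's nothing under the tip's descent path, so I'll go down and work out the arc.

```bash
python3 -m crank '[{"offset":[0,0,0.045],"twist":[0,0,0]},{"offset":[0,0,0.07],"twist":[0,0,0]},{"offset":[0,0,0.087],"twist":[0,0,0]},{"offset":[0,0,0.087],"twist":[0,0,0]}]'; python3 - <<'E'
from h import *
K,W=cam('wrist');o=get_obs()
# silver coins as seen at w1 (tool 87 mm higher)
W=W.copy();W[:3,3]+=[0,0,.1504-o['tool_pos'][2]]
A=px2w(K,W,142,134,.048);B=px2w(K,W,300,122,.048);C=px2w(K,W,234.5,257.6,.056);T=(A+B)/2
print(A,B,C,np.rad2deg(np.arctan2(*(C-T)[[1,0]])),np.linalg.norm((C-T)[:2]))
C=np.array([.632,-.1524]);p=totool([*C,0])
print(-p)
for a in range(0,85,6):
    c,s=np.cos(np.deg2rad(a)),np.sin(np.deg2rad(a)); print(a,(p[:2]*1e3+[17*c-33*s,33*c+17*s]).round(1))
E
```

```text
t: 3.25
tool_pos: [0.6307, -0.1002, 0.0621]
tool_rot: [-1.302, -2.856, 0.001]
contact_force: [0.5, 0.7, 1.1]
opening: 0.0
grip_force: 0.0
[ 0.5131537  -0.12186428  0.048     ] [ 0.59861645 -0.03581718  0.048     ] [ 0.63017123 -0.15289456  0.056     ] -44.91026471927775 0.1048923356732579
[ 0.04042631  0.03315161 -0.06206997]
0 [-23.4  -0.2]
6 [-27.    1.4]
12 [-30.7   2.7]
18 [-34.5   3.5]
24 [-38.3   3.9]
30 [-42.2   3.9]
36 [-46.1   3.5]
42 [-49.9   2.7]
48 [-53.6   1.6]
54 [-57.1  -0. ]
60 [-60.5  -1.9]
66 [-63.7  -4.2]
72 [-66.6  -6.8]
78 [-69.2  -9.7]
84 [-71.5 -12.8]
```

```bash
python3 -m crank '[{"offset":[-0.01,0,0],"twist":[0,0,0]},{"offset":[-0.018,0,0],"twist":[0,0,0]},{"offset":[-0.0234,0,0],"twist":[0,0,0]},{"offset":[-0.027,0.0014,0],"twist":[0,0,6]},{"offset":[-0.0307,0.0027,0],"twist":[0,0,12]},{"offset":[-0.0345,0.0035,0],"twist":[0,0,18]},{"offset":[-0.0383,0.0039,0],"twist":[0,0,24]},{"offset":[-0.0422,0.0039,0],"twist":[0,0,30]},{"offset":[-0.0461,0.0035,0],"twist":[0,0,36]},{"offset":[-0.0499,0.0027,0],"twist":[0,0,42]}]'; python3 - <<'E'
from h import *
im=get_image('top');K,W=cam('top');cv2.imwrite('pics/top2.png',cv2.resize(im[145:275,260:400,::-1],None,fx=4.5,fy=4.5))
for p,a in blobs(im,*GREEN,3): print(p,a,px2w(K,W,*p,.07))
im=get_image('side');cv2.imwrite('pics/side2.png',cv2.resize(im[190:320,230:400,::-1],None,fx=4,fy=4))
E
```

```text
t: 4.5
tool_pos: [0.6665, -0.1368, 0.0635]
tool_rot: [-2.245, -2.196, -0.0]
contact_force: [-0.6, 1.4, 0.4]
opening: -0.0
grip_force: 0.8
[282.6 196.8] 5 [ 0.60656653 -0.00379953  0.07      ]
```

View pics/side2.png

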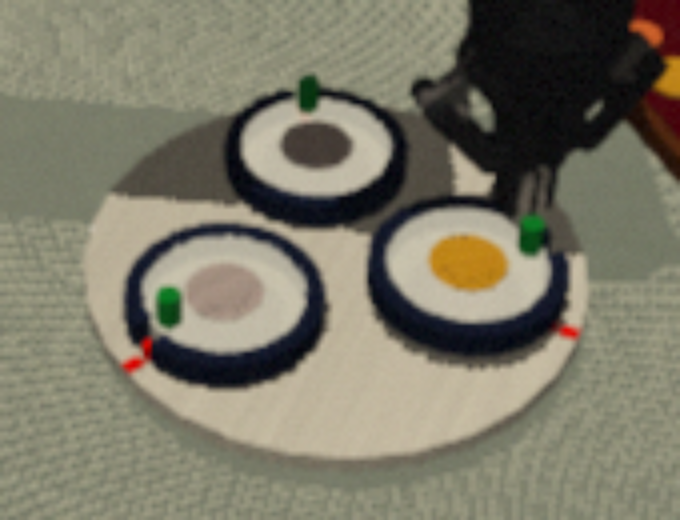

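The side view shows the tip behind the post at crop (531,235), with the slab turned about halfway and the red mark still ahead at (568,331). The push works, so I'll carry on along the arc.

```bash
python3 -m crank '[{"offset":[-0.0035,0.0016,0],"twist":[0,0,6]},{"offset":[-0.0072,0.0028,0],"twist":[0,0,12]},{"offset":[-0.011,0.0036,0],"twist":[0,0,18]},{"offset":[-0.0149,0.0041,0],"twist":[0,0,24]},{"offset":[-0.0188,0.0041,0],"twist":[0,0,30]},{"offset":[-0.0214,0.0039,0],"twist":[0,0,34]},{"offset":[-0.0214,0.0039,0],"twist":[0,0,34]}]'; python3 - <<'E'
from h import *
im=get_image('side');K,W=cam('side');cv2.imwrite('pics/side3.png',cv2.resize(im[220:310,300:400,::-1],None,fx=6,fy=6,interpolation=cv2.INTER_CUBIC))
D=lambda v:np.rad2deg(np.arctan2(v[1],v[0]))
g=[px2w(K,W,*p,.056) for p,a in blobs(im,*GOLD,30) if 320<p[0]<375 and 235<p[1]<280];print('gold',g)
for c,z in((GREEN,.065),(RED,.03)):
    for p,a in blobs(im,*c,3):
        if 240<p[0]<385 and 200<p[1]<310: w=px2w(K,W,*p,z);print(p,a,w,D((w-g[0])),np.hypot(*(w-g[0])[:2]))
o=get_obs();x=R.from_rotvec(o['tool_rot']).as_matrix()[:,0];print('face normal yaw-90',D(x)-90)
t=x[:2];C=np.array([.632,-.1524]);d=(o['tool_pos'][:2]-C);print('rel t,r',d@t,d@[t[1],-t[0]])
E
```

```text
t: 5.48
tool_pos: [0.6701, -0.1585, 0.0635]
tool_rot: [2.786, 1.452, 0.001]
contact_force: [-0.0, 0.0, -0.2]
opening: 0.0001
grip_force: 0.3
gold [array([ 0.63274311, -0.15299479,  0.056     ])]
[306.58064516 212.70967742] 31 [ 0.60500036 -0.01220073  0.065     ] 101.1470404400555 0.14350131834262447
[364.05882353 254.33333333] 51 [ 0.66096121 -0.17059396  0.065     ] -31.95111430524651 0.03325644948619878
[271.84444444 266.06666667] 45 [ 0.48140031 -0.13813582  0.065     ] 174.39262104083545 0.1520704881806559
[372.  272.6] 15 [ 0.67184968 -0.19129636  0.03      ] -44.40417565547106 0.05473877230801463
[264.07407407 279.11111111] 27 [ 0.46615539 -0.1338491   0.03      ] 173.44384319222618 0.16768430834028764
face normal yaw-90 -34.92218450909153
rel t,r 0.01681213017871792 0.03473665590417037
```

View pics/side3.png

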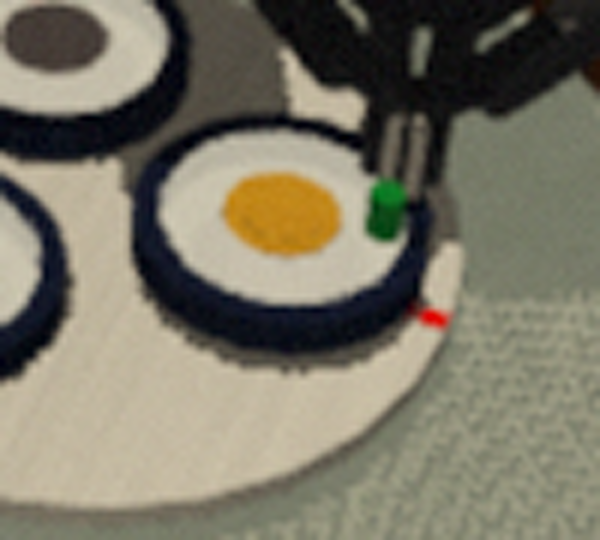

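The side view has the post at about -32° and the mark at -44.4°, both at the expected radii, so about 12° is left. I'll push 11° and check.

```bash
cat > m.py <<'E'
from h import *
import sys
im=get_image('side');K,W=cam('side');cv2.imwrite('pics/side%s.png'%sys.argv[1],cv2.resize(im[220:310,300:400,::-1],None,fx=6,fy=6,interpolation=cv2.INTER_CUBIC))
D=lambda v:np.rad2deg(np.arctan2(v[1],v[0]))
dz=float(sys.argv[2])if len(sys.argv)>2 else 0
g=[px2w(K,W,*p,.056-dz) for p,a in blobs(im,*GOLD,30) if 320<p[0]<375 and 235<p[1]<280];print('gold',g)
for c,z in((GREEN,.065-dz),(RED,.03)):
    for p,a in blobs(im,*c,3):
        if 340<p[0]<385 and 230<p[1]<310: w=px2w(K,W,*p,z);print(p,a,w,D((w-g[0])),np.hypot(*(w-g[0])[:2]))
E
python3 -m crank '[{"offset":[-0.0035,0.0016,0],"twist":[0,0,6]},{"offset":[-0.0066,0.0026,0],"twist":[0,0,11]},{"offset":[-0.0066,0.0026,0],"twist":[0,0,11]},{"offset":[-0.0066,0.0026,0],"twist":[0,0,11]}]'; python3 m.py 4
```

```text
t: 6.02
tool_pos: [0.6684, -0.1653, 0.0635]
tool_rot: [2.912, 1.178, 0.0]
contact_force: [-0.1, 0.6, 0.4]
opening: 0.0002
grip_force: 0.3
gold [array([ 0.63262773, -0.15325053,  0.056     ])]
[363.34693878 256.32653061] 49 [ 0.65703551 -0.17502474  0.065     ] -41.7361953667015 0.03270865853251676
[371.93333333 272.66666667] 15 [ 0.67163846 -0.19140958  0.03      ] -44.367688090758044 0.05457060183548922
```

```bash
python3 -m crank '[{"offset":[-0.0015,0.0007,0],"twist":[0,0,2.5]},{"offset":[-0.0015,0.0007,0],"twist":[0,0,2.5]},{"offset":[-0.0015,0.0007,0],"twist":[0,0,2.5]},{"offset":[0.015,0.0007,0],"twist":[0,0,2.5]},{"offset":[0.02,0.0007,-0.04],"twist":[0,0,2.5]},{"offset":[0.02,0.0007,-0.06],"twist":[0,0,2.5]},{"offset":[0.02,0.0007,-0.06],"twist":[0,0,2.5]}]'; python3 m.py 5;python3 - <<'E'
from h import *
o=get_obs();print(R.from_rotvec(o['tool_rot']).as_matrix().round(3).tolist())
print('to C',totool([.6325,-.153,.056]),totool([.631,-.1525,.056]))
E
```

```text
t: 6.95
tool_pos: [0.6848, -0.1521, 0.1261]
tool_rot: [2.935, 1.111, 0.006]
contact_force: [-0.6, -1.3, -0.3]
opening: 0.0003
grip_force: 0.0
gold [array([ 0.63274311, -0.15299479,  0.056     ])]
[363.15555556 256.73333333] 45 [ 0.65615507 -0.17589273  0.065     ] -44.364069090289014 0.03274805717205795
[371.93333333 272.66666667] 15 [ 0.67163846 -0.19140958  0.03      ] -44.64385650875298 0.05466757883574754
[[0.749, 0.662, 0.001], [0.662, -0.749, -0.001], [0.001, 0.001, -1.0]]
to C [-0.03905576 -0.03306676  0.06789266] [-0.03984873 -0.03443468  0.06789036]
```

View pics/side5.png

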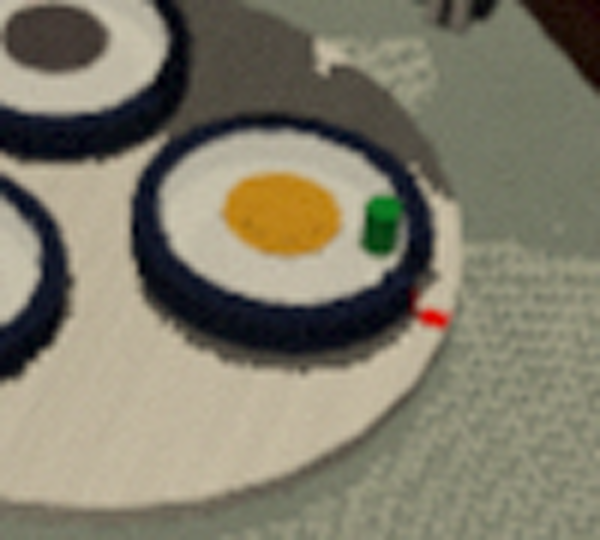

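The side view shows the post at crop (380,225) lined up with the red mark at (432,318), at -44.4° against -44.6°. Next I'll move over the coin and press.

```bash
python3 -m crank '[{"offset":[-0.0395,-0.0335,0],"twist":[0,0,0]},{"offset":[-0.0395,-0.0335,0.03],"twist":[0,0,0]},{"offset":[-0.0395,-0.0335,0.055],"twist":[0,0,0]},{"offset":[-0.0395,-0.0335,0.063],"twist":[0,0,0]},{"offset":[-0.0395,-0.0335,0.067],"twist":[0,0,0]},{"offset":[-0.0395,-0.0335,0.069],"twist":[0,0,0]},{"offset":[-0.0395,-0.0335,0.0705],"twist":[0,0,0]},{"offset":[-0.0395,-0.0335,0.072],"twist":[0,0,0]},{"offset":[-0.0395,-0.0335,0.072],"twist":[0,0,0]}]'
```

```text
t: 8.12
tool_pos: [0.632, -0.1531, 0.0519]
tool_rot: [2.937, 1.111, 0.002]
contact_force: [-0.6, 1.0, 3.9]
opening: -0.0002
grip_force: 2.0
```

```bash
python3 -m crank '[{"offset":[0,0,0.001],"twist":[0,0,0]},{"offset":[0,0,0.002],"twist":[0,0,0]},{"offset":[0,0,0.003],"twist":[0,0,0]},{"offset":[0,0,0.004],"twist":[0,0,0]},{"offset":[0,0,0.0045],"twist":[0,0,0]},{"offset":[0,0,0.0045],"twist":[0,0,0]}]'
```

```text
t: 8.88
tool_pos: [0.632, -0.1531, 0.048]
tool_rot: [2.938, 1.112, 0.001]
contact_force: [-0.8, 0.8, 8.2]
opening: 0.0001
grip_force: 4.1
```

```bash
python3 -m crank '[{"offset":[0,0,0.0005],"twist":[0,0,0]},{"offset":[0,0,0.001],"twist":[0,0,0]},{"offset":[0,0,0.0015],"twist":[0,0,0]},{"offset":[0,0,0.0015],"twist":[0,0,0]}]'
```

```text
t: 9.38
tool_pos: [0.632, -0.1532, 0.0478]
tool_rot: [2.938, 1.112, 0.001]
contact_force: [-4.0, 1.3, 14.8]
opening: -0.0001
grip_force: 7.3
```

```bash
python3 -m crank '[{"offset":[0,0,0.001],"twist":[0,0,0]},{"offset":[0,0,0.001],"twist":[0,0,0]}]'; python3 -m crank '[{"offset":[0,0,-0.003],"twist":[0,0,0]},{"offset":[0,0,-0.02],"twist":[0,0,0]},{"offset":[0,0,-0.06],"twist":[0,0,0]},{"offset":[0.05,0,-0.10],"twist":[0,0,0]},{"offset":[0.1,0,-0.13],"twist":[0,0,0]},{"offset":[0.1,0,-0.13],"twist":[0,0,0]},{"offset":[0.1,0,-0.13],"twist":[0,0,0]}]'; python3 m.py 6 .008; python3 - <<'E'
from h import *
cv2.imwrite('pics/end.png',np.vstack([cv2.resize(cv2.imread('pics/side6.png'),(600,540))]))
im=get_image('top');cv2.imwrite('pics/top6.png',im[:,:,::-1])
E
```

```text
t: 9.62
tool_pos: [0.6321, -0.1532, 0.0478]
tool_rot: [2.938, 1.112, 0.001]
contact_force: [-8.0, 1.8, 18.3]
opening: 0.0001
grip_force: 9.3
t: 10.5
tool_pos: [0.7055, -0.0866, 0.1733]
tool_rot: [-2.937, -1.112, 0.003]
contact_force: [0.1, -0.2, -0.4]
opening: 0.0001
grip_force: 0.0
gold [array([ 0.63270158, -0.15299132,  0.048     ])]
[362.68888889 259.84444444] 45 [ 0.65587559 -0.17634262  0.057     ] -45.21832917729842 0.032898596745836665
[372.14285714 272.71428571] 14 [ 0.67196381 -0.19166607  0.03      ] -44.56812049832962 0.05511132572324306
```

View pics/side6.png

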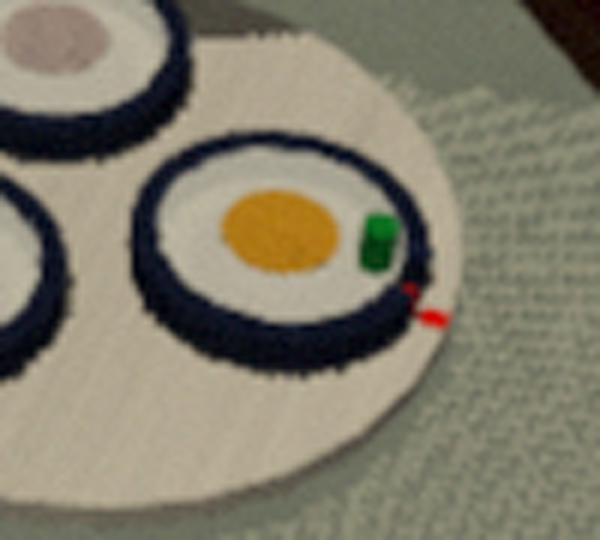

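The slab is down: the coin is lower at crop (280,230), the pin shows in the notch at (410,293), and the tool read 47.8 mm at the stop. The hand is clear, so I'm handing in.

```bash
python3 -c "
from station import *
print(finish_job())"
```

```text
the job is handed in; nothing more can be done
None
```

The gold coin's slab was turned until its notch lay over the red pin, then pressed home to its stop (fingertip read z ≈ 48 mm). The hand is clear, and the job was handed in after about 10.6 s of robot time.

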